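# Clamp a leather punch in the collet stand

### The job

Set the brass-collared punch shank-down into the upright collet stand until it is fully home, without ramming it, and let go; then turn the six-sided nut clockwise (seen from above) until the collet grips the shank firmly, but do not overtighten it. Leave the other punch, the hammer and the jar alone.

Things in the scene. Friction and masses are not known exactly. Their poses are not given: they have to be found in the camera images.
- punch: The punch to clamp: 70 mm tall, 95 g, round about its z axis (up). Origin at the foot of its steel shank: 12 mm diameter, 44 mm long, foot chamfered 2 mm. Above it the BRASS collar, then a steel cutting tube 14 mm in diameter (60 to 70 mm up). At the start it stands loosely in one of the block's two holes, foot 12 mm above the table.
- punch_foot (a point): Centre of the foot (lower end) of the brass-collared punch's shank.
- punch_collar (a point): Centre of the punch's brass collar, where to grasp it: 22 mm diameter, 16 mm tall, spanning 44 to 60 mm above the shank's foot; this point is 52 mm above the foot.
- block: Fixed wooden block 60 x 150 x 40 mm (x, y, z), origin at the centre of its underside on the table. Two holes of 15 mm, 28 mm deep, at y = -35 and +35 mm of its frame hold the two punches; which punch is in which hole varies.
- other_punch: A like punch with a BLACK collar in the other hole of the block, same sizes and origin. Leave alone.
- collet_seat (a point): Centre of the flat floor of the collet's bore, 44 mm above the table, on the stand's upright axis; z up. The shank's foot rests here when fully home (collar underside then 4 mm above the nut's top).
- stop: The steel floor disc of the bore, origin at collet_seat. More than 30 N between it and the punch counts as ramming.
- collet: Collet on a round green stand (base disc 110 mm across, 14 mm high; column 32 mm thick), with three sprung jaws. Origin as collet_seat. Way in from the top: the nut's opening, 16 mm wide; the jaws inside the nut, 1.8 to 6 mm clear of the shank at first; a bore 17 mm wide from 17.5 mm above the floor, 13.6 mm wide from 13 mm above it. The punch stands in it unheld.
- nut_top (a point): Centre of the top face of the aluminium six-sided collet nut, 84 mm above the table: 40 mm across flats, 22 mm tall (62 to 84 mm above the table), upright flats, clear space all round. z up; x points square through the middle of a flat, the other flats follow every 60 degrees.
- nut: The nut; origin on its axis, 22 mm under nut_top. Clockwise seen from above closes the jaws 3 mm per rad. It drags with a steady 0.3 N m and stays where left. The jaws meet the shank after 0.6 to 2 rad, not to be told from its angle; then the moment climbs 0.27 N m and the grip (three jaws' sum) 90 N per rad. Good: 30 to 75 N, so 0.09 to 0.22 N m above free drag; aim at 0.15. More is overtightened.
- hammer: Steel-headed hammer lying on the table, leave alone.
- jar: Small amber jar, 60 mm across, 75 mm high, leave alone.
Mind the look-alikes: they are no part of the job. There is more than one size of the part that bears collet_seat; the job needs the largest. What is shaped like the punch but purple is not meant.

How it is judged:
On the way, in this order (a step that is already met when the one before it is completed fails the run):
1. the punch stands with its foot on the collet's floor, let go (horizontal distance between punch_foot and collet_seat below 0.0025 m and z of punch_foot in the frame of collet_seat below 0.0025 m and angle between punch's own z axis and vertical below 0.15 rad and contact force between the fingers and punch below 0.1 N), for 0.2 s.
2. the nut is turned until the jaws grip the seated shank (horizontal distance between punch_foot and collet_seat below 0.0025 m and z of punch_foot in the frame of collet_seat below 0.0025 m and contact force between punch and collet above 30 N), for 0.2 s.
At the end, for the whole second after the job is handed in: The brass-collared punch stands upright (within 0.06 rad) in the collet, foot within 2.5 mm of the floor and of the axis, at rest, gripped by the jaws with 30 to 75 N in all; the other punch within 10 mm, hammer and jar within 20 mm of where they were (all of step 2 and angle between punch's own z axis and vertical below 0.06 rad and contact force between punch and collet below 75 N and linear speed of punch below 0.01 m/s and distance of other_punch from where it was at the start of the episode below 0.01 m and distance of each of hammer, jar from where it was at the start of the episode below 0.02 m); the robot touches nothing.
It fails at once if the collet is overtightened (jaws on the shank over 75 N in all) (contact force between punch and collet above 75 N).
It fails at once if the punch is rammed onto the collet's floor (over 30 N) (contact force between punch and stop above 30 N).
It fails at once if the other punch is moved by more than 10 mm (distance of other_punch from where it was at the start of the episode above 0.01 m).
It fails at once if the hammer is moved by more than 20 mm (distance of hammer from where it was at the start of the episode above 0.02 m).
It fails at once if the jar is moved by more than 20 mm (distance of jar from where it was at the start of the episode above 0.02 m).
It also fails if it takes over 72 s, if anything falls off the work surface, if the arm or the gripper's body presses on something with over 40 N, if the wrist force passes 120 N, or if a joint passes its speed limit or range.

### The arm

A 6-joint arm with a two-finger parallel gripper is mounted at the origin on the work surface. World frame = base frame: x ahead of the robot, y to its left, z up, the work surface at z = 0. Lengths are in m, angles in rad, forces in N, time in s.
With the tool pointing down it reaches from about 0.375 to 0.975 m from the base axis. Payload 3.8 kg.
Tool frame: the origin (TCP) lies between the finger pads; the fingertips stand 22 mm ahead of it and the grasp point (between the pads) lies 3 mm ahead of it; z points along the fingers, y is the direction in which the jaws open and shut (so a half turn about z gives the same grasp; the last joint's range is limited). The gripper opens to 88 mm and grips with 3 to 60 N. Pads are 18 mm wide; open, the fingers measure 123 mm over their backs; the gripper's body (75 mm by 187 mm) begins 45 mm behind the grasp point.
Start: joints at [-1.192, 0.264, 1.604, -0, 1.274, -0.037], TCP at [0.273, -0.617, 0.261] pointing down, gripper open.
Joint ranges: [-2.63, 2.63], [-0.94, 2.18], [0.31, 2.57], [-1.31, 4.45], [0, 2.66], [-2.55, 2.55]. Speed limits (rad/s): [2.57, 2.57, 3.14, 3.14, 3.14, 3.14].

### API

Orientations are given as a unit quaternion [w, x, y, z].
In Python, from cell import telemetry, viewer, env gives the robot as it stands. The module is installed in compiled form; this text tells all that it offers.
- The arm moves only by the tool carry_out, never from a script. Its argument "targets" is a list of rows, each a list of 3 entries, a list of its own where there are three numbers: the shift along the world's x, y, z in mm, then the turn, a rotation vector about the world's x, y, z in rad, then the finger opening in mm, from 0 to 88.1. In form: [[[x, y, z], [ax, ay, az], gripper], ...]. A call has 1 to 8 rows; each row shifts and turns the commanded pose from where the row before left it; what a row does not reach is not made up. A row lasts 1/8 s, in which the tool goes at most 62.5 mm and 10.7 degrees, less where a joint would pass 70% of its speed; a pose out of reach is approached as far as the arm can. A call is refused whole if a number of a shift passes 62.5 or a number of a turn 0.188, either way. A call with a gripper value outside its range is refused whole. The fingers move at their own pace and stop on an object; the grip force is fixed at half the most. Time passes only in rows, so rows that do not move let the fingers close. It gives the time, the measured TCP pose, the force and the opening at its end, in the units of the state.
- telemetry.state(): the state, without advancing time (a new reading comes with each control period).
- viewer.grab_frame(name): name is "scene" or "side" or "wrist"; returns (picture, depth): 480x640x3 uint8, red, green, blue; 480x640 float32, m along the optical axis (not along the pixel's ray), 0 where there is no reading.
- viewer.calibration(name): a dict with "fx", "fy", "cx", "cy" (pixels), "camera_from_world" (4x4, takes a point from world to camera coordinates). Camera axes: x right, y down, z forward; pixel columns grow to the right and rows downward; lengths in m; the calibration is good to about 2 mm. A picture is of the moment at which its call begins: read the wrist's pose just before it. calibration takes no time and is no camera call; for the wrist camera it gives the pose at the moment of the call.
- env.hand_in(): hands the job in, once; it reports no verdict.
The state is a dict: "time_s": time; "joint_pos": joint angles; "joint_velocities": joint speeds; "tau": joint torques, N m; "ee_pos": TCP position; "ee_rot": TCP orientation; "ft_force": force on the tool from outside, world axes, zero at the start; "ft_torque": the same for the moment, N m; "width": opening from 0.0 (shut) to 1.0 (fully open).
Only numpy, scipy, OpenCV 4.12 (cv2) and the standard library are available. Lean on these libraries where they do the work, as an engineer would, in place of code of your own. Each camera call takes 0.05 s, during which the arm holds its last target.

## Working session

There is one attempt and no reset: what is moved stays moved. The work goes in short steps, Python scripts to look and compute and a tool call to move; the robot and the scene stay as the last step left them, time stands still between calls to the robot, and variables do not carry over. Pictures are saved under pics/ and viewed, and the job is handed in when it is done.

Besides the shell and the picture viewer there is one more tool, called after "Request:" as name([rows], argument=value, ...), one row to a line, values as JSON. carry_out: Moves the arm, as the interface text tells. Its arguments: {"type":"object","properties":{"targets":{"type":"array","items":{"type":"array"}}},"required":["targets"]}

```bash
mkdir -p pics; cat > h.py <<'E'
import numpy as np, cv2
from cell import telemetry, viewer, env
def grab(n,fn=None):
    c=viewer.calibration(n); p,d=viewer.grab_frame(n)
    np.savez('last_%s.npz'%n,p=p,d=d,T=c['camera_from_world'],k=[c['fx'],c['fy'],c['cx'],c['cy']])
    if fn: cv2.imwrite('pics/'+fn,p[:,:,::-1])
    return p,d,c
def load(n):
    z=np.load('last_%s.npz'%n); return z['p'],z['d'],z['T'],z['k']
def ray(T,k,u,v):
    T=np.array(T);R=T[:3,:3];t=T[:3,3]
    return -R.T@t, R.T@np.array([(u-k[0+2])/k[0],(v-k[3])/k[1],1.])
def plane(T,k,u,v,z):
    o,d=ray(T,k,u,v); return o+d*(z-o[2])/d[2]
def pt(T,k,u,v,dep):
    o,d=ray(T,k,u,v); return o+d*dep
def proj(T,k,P):
    q=np.array(T)@np.append(P,1); return k[0]*q[0]/q[2]+k[2],k[1]*q[1]/q[2]+k[3]
E
python3 - <<'E'
from h import *
for n in ['scene','side','wrist']: 
    p,d,c=grab(n,n+'1.png'); print(n,np.round(c['camera_from_world'],3).tolist(),c['fx'])
s=telemetry.state(); print(s)
E
```

```text
scene [[0.291, 0.956, -0.014, -0.062], [0.63, -0.203, -0.749, -0.317], [-0.719, 0.21, -0.662, 1.492], [0.0, 0.0, 0.0, 1.0]] 453.2899613170525
side [[-0.872, -0.489, 0.011, 0.472], [-0.321, 0.555, -0.767, 0.276], [0.369, -0.672, -0.641, 0.552], [0.0, 0.0, 0.0, 1.0]] 478.2023757860534
wrist [[0.404, -0.915, -0.002, -0.674], [-0.877, -0.388, 0.285, -0.039], [-0.261, -0.113, -0.959, 0.389], [0.0, 0.0, 0.0, 1.0]] 414.33378882812656
{'time_s': 0.15, 'joint_pos': array([-1.19190722e+00,  2.64592722e-01,  1.60504399e+00,  1.63244900e-05,
        1.27367359e+00, -3.68935030e-02]), 'joint_velocities': array([ 0.00158918, -0.00278747, -0.00542076, -0.00017285, -0.00121813,
       -0.00049464]), 'tau': array([ 1.40426523e-04, -5.02846527e+01, -3.57470047e+01,  7.29116681e-02,
        2.49949383e-02, -9.43826035e-05]), 'ee_pos': array([ 0.27245929, -0.61702483,  0.25967427]), 'ee_rot': array([-8.47627653e-04,  9.78468452e-01,  2.06394650e-01, -1.38453882e-04]), 'ft_force': array([ 0.43182544, -0.37283483,  0.11637293]), 'ft_torque': array([ 0.05194651, -0.00956171, -0.02780122]), 'width': 1.0009693887910913}
```

View pics/scene1.png

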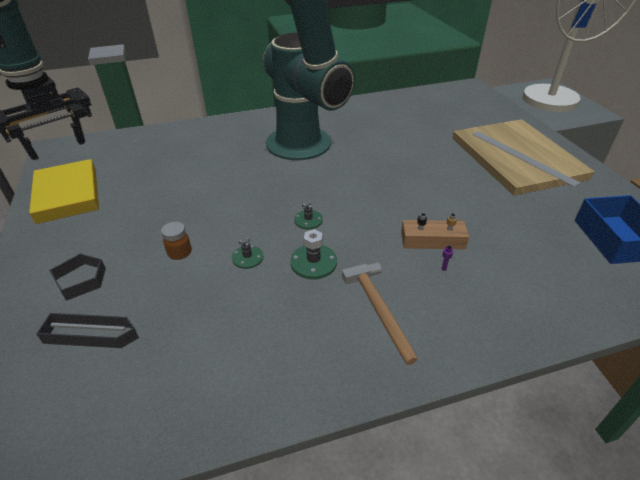

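View pics/side1.png

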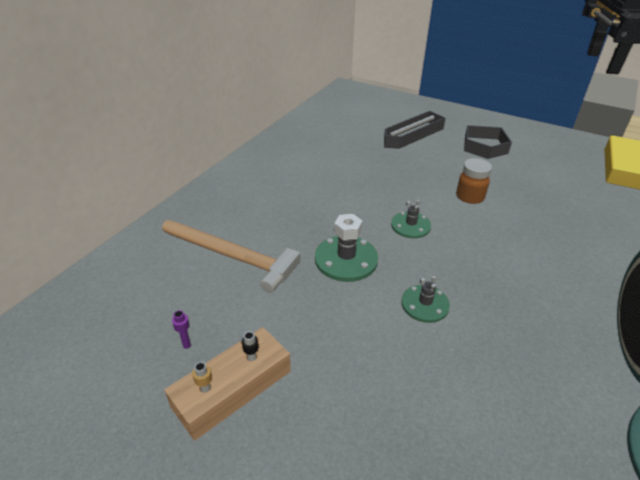

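View pics/wrist1.png

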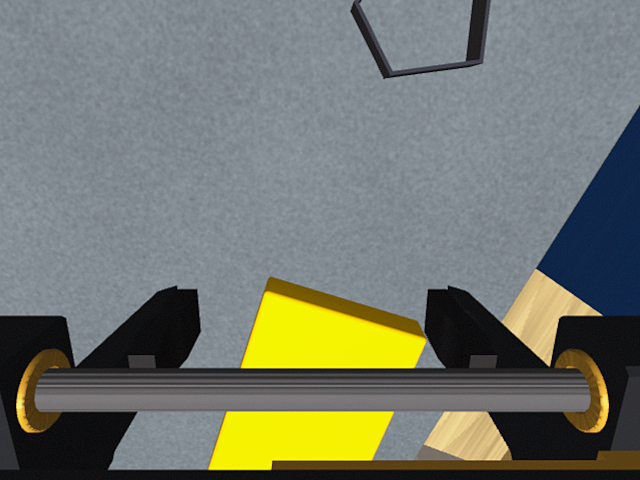

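Scene view: the punch candidates are brass at (452,221), black at (422,221) and purple at (447,256). The collet candidates are the large one at (313,256), which has the nut, and small ones at (247,252) and (308,215). In the side view, brass is at (202,374) and the large collet at (346,245). I choose the brass punch and the large collet, and check both in crops.

```bash
python3 - <<'E'
from h import *
p,d,T,k=load('side'); q,e,S,l=load('scene')
a=cv2.resize(p[320:440,150:310],None,fx=2.5,fy=2.5,interpolation=cv2.INTER_CUBIC)
b=cv2.resize(p[200:290,300:420],None,fx=3.33,fy=3.33,interpolation=cv2.INTER_CUBIC)[:300,:400]
c=cv2.resize(q[200:280,390:490],None,fx=4,fy=3.75,interpolation=cv2.INTER_CUBIC)[:300]
f=cv2.resize(q[205:285,280:360],None,fx=5,fy=3.75,interpolation=cv2.INTER_CUBIC)[:300]
cv2.imwrite('pics/crop1.png',np.vstack([np.hstack([a,b]),np.hstack([c,f])])[:,:,::-1])
# measurements
def tri(uv1,uv2):
    o1,d1=ray(T,k,*uv1);o2,d2=ray(S,l,*uv2)
    A=np.c_[d1,-d2];x=np.linalg.lstsq(A,o2-o1,rcond=None)[0]
    P,Q=o1+d1*x[0],o2+d2*x[1];return (P+Q)/2,np.linalg.norm(P-Q)
for nm,im,TT,kk in [('side',p,T,k),('scene',q,S,l)]:
    hsv=cv2.cvtColor(im,cv2.COLOR_RGB2HSV)
    for n,lo,hi,z in [('yel/brass',(15,90,90),(28,255,255),.064),('green',(65,80,40),(90,255,255),.014),('purple',(135,80,40),(165,255,255),0.05),('white',(0,0,190),(180,40,255),.084)]:
        m=cv2.inRange(hsv,lo,hi)
        N,L,st,ce=cv2.connectedComponentsWithStats(m)
        for i in range(1,N):
            if st[i,4]>60: 
                print(nm,n,st[i],ce[i].round(1),plane(TT,kk,*ce[i],z).round(4))
print(tri((202,374),(452.5,221)),tri((348,223),(313.5,238)))
E
```

```text
side yel/brass [ 605  135   35   54 1650] [622.6 161.4] [ 0.1696 -0.5928  0.064 ]
side yel/brass [163 226 107  44 658] [217.1 248. ] [0.7119 0.0301 0.064 ]
side yel/brass [ 167  354  123   86 1995] [233.1 398.9] [0.5283 0.2304 0.064 ]
side yel/brass [191 365  22  27 282] [202.7 378.4] [0.5765 0.2265 0.064 ]
side green [392 213  38  25 552] [410.4 226.2] [ 0.4846 -0.2382  0.014 ]
side green [ 315  237   62   44 1632] [345.8 261.1] [ 0.5447 -0.0937  0.014 ]
side green [402 286  47  36 951] [424.7 305.8] [ 0.3942 -0.064   0.014 ]
side green [628 408  12  70 545] [634.8 440.3] [0.1024 0.0157 0.014 ]
side purple [172 311  18  37 371] [181.7 327.4] [0.6613 0.1719 0.05  ]
side white [336 215  25  14 214] [348.  221.6] [ 0.5528 -0.1106  0.084 ]
scene yel/brass [454 132 111  63 429] [524.5 179.2] [0.4839 0.4929 0.064 ]
scene yel/brass [  29  159   69   65 3376] [ 62.5 191. ] [ 0.1567 -0.6845  0.064 ]
scene yel/brass [571 172  22   9 111] [582.9 176.3] [0.5202 0.6481 0.064 ]
scene yel/brass [446 217  20  27 178] [455.3 228.7] [0.6089 0.2155 0.064 ]
scene yel/brass [404 225  42  23 205] [424.8 
[... 474 characters left out ...]
5  -0.5736  0.014 ]
scene green [297  64  35  27 312] [311.4  76.4] [-0.4891  0.1869  0.014 ]
scene green [ 267  101   64   58 1592] [297.3 135.5] [-0.0258  0.0023  0.014 ]
scene green [295 211  27  18 290] [308.2 220.1] [ 0.4131 -0.0864  0.014 ]
scene green [232 246  31  22 401] [247.5 257.8] [ 0.5042 -0.2612  0.014 ]
scene green [291 246  46  33 931] [313.4 263. ] [ 0.5681 -0.1186  0.014 ]
scene green [598 377  42  65 798] [623.1 414.1] [1.0769 0.2763 0.014 ]
scene purple [442 245  11  25 148] [446.7 256. ] [0.6729 0.1604 0.05  ]
(array([0.58153629, 0.22281334, 0.06427504]), np.float64(0.001543218876732797)) (array([ 0.55432567, -0.11324733,  0.07836613]), np.float64(0.000989867778771443))
```

View pics/crop1.png

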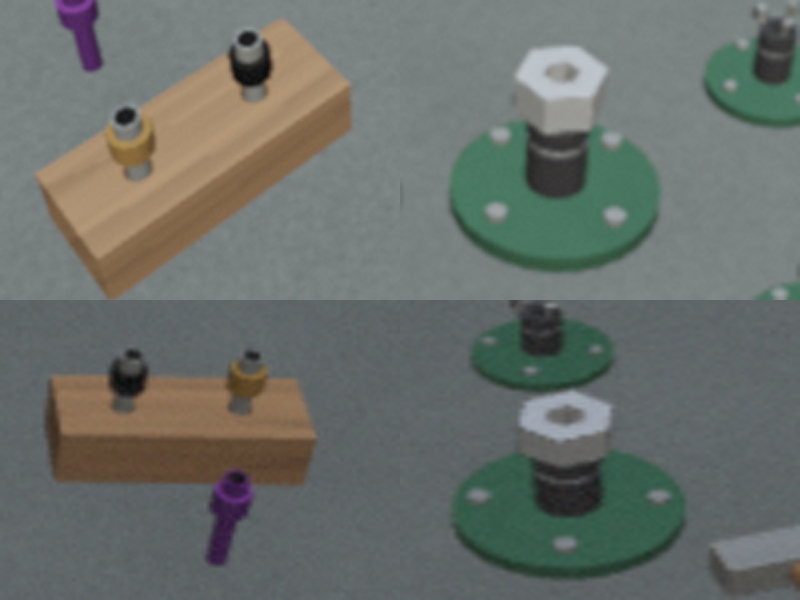

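The crop confirms it: the brass collar is at side (202,374), black-collared at (250,343), and the large collet with its white six-sided nut is at side (348,223). Next I work out the block axis and the distances for the approach.

```bash
cat >> h.py <<'E'
def tri2(uv1,uv2):
    p,d,T,k=load('side'); q,e,S,l=load('scene')
    o1,d1=ray(T,k,*uv1);o2,d2=ray(S,l,*uv2)
    x=np.linalg.lstsq(np.c_[d1,-d2],o2-o1,rcond=None)[0]
    P,Q=o1+d1*x[0],o2+d2*x[1];return ((P+Q)/2).round(4),np.linalg.norm(P-Q).round(4)
def st():
    s=telemetry.state();print('t',round(s['time_s'],2),'p',(s['ee_pos']*1000).round(1),'q',s['ee_rot'].round(4),'j',s['joint_pos'].round(3),'F',s['ft_force'].round(2),'M',s['ft_torque'].round(3),'w',round(s['width'],3));return s
E
python3 - <<'E'
from h import *
# crop coords -> px. side crop scale 2.5 off (150,320); scene crop 4,3.75 off (390,200)
sd=lambda x,y:(150+x/2.5,320+y/2.5); sc=lambda x,y:(390+x/4,200+(y-300)/3.75)
print('brass top',tri2(sd(127,116),sc(252,357)))
print('black top',tri2(sd(247,40),sc(133,357)))
print('brass shank base',tri2(sd(140,175),sc(241,408)),'black',tri2(sd(254,97),sc(123,406)))
print('purple top',tri2(sd(77,5),sc(236,478)),'bottom',tri2(sd(94,66),sc(216,560)))
print('nut top', tri2((300+163/3.33,200+70/3.33),(280+167/5,205+(414-300)/3.75)))
E
```

```text
brass top (array([0.5799, 0.2224, 0.0806]), np.float64(0.0004))
black top (array([0.5576, 0.1568, 0.0797]), np.float64(0.0))
brass shank base (array([0.5779, 0.2251, 0.0364]), np.float64(0.0005)) black (array([0.5553, 0.1587, 0.0367]), np.float64(0.0015))
purple top (array([0.6601, 0.1715, 0.0615]), np.float64(0.0007)) bottom (array([ 6.662e-01,  1.670e-01, -3.000e-04]), np.float64(0.0001))
nut top (array([ 0.5522, -0.1125,  0.084 ]), np.float64(0.0004))
```

```bash
python3 - <<'E'
from h import *
from scipy.spatial.transform import Rotation as R
s=st(); c=viewer.calibration('wrist'); T=np.array(c['camera_from_world'])
w,x,y,z=s['ee_rot']; Rt=R.from_quat([x,y,z,w]).as_matrix()
C=-T[:3,:3].T@T[:3,3]
print('cam in tool',(Rt.T@(C-s['ee_pos'])).round(4),'\n axes in tool (cols cam x,y,z)\n',(Rt.T@T[:3,:3].T).round(3), 'jaw',Rt[:,1].round(3))
yaw=np.deg2rad(-19)
# desired jaw (tool y) at yaw -19, z down
ty=np.array([np.cos(yaw),np.sin(yaw),0]);tz=np.array([0,0,-1.]);tx=np.cross(ty,tz)
D=np.c_[tx,ty,tz]; print('turn',R.from_matrix(D@Rt.T).as_rotvec())
ct=Rt.T@(C-s['ee_pos']); ax=Rt.T@T[2,:3]
for z in [.2,.22,.25]:
    for P in ([.5522,-.1125,.084],[.579,.2235,.082]):
        # TCP xy s.t. axis hits P
        h=z-P[2]
        cw=D@ct; aw=D@ax; L=-(h+cw[2])/aw[2]
        tcp=np.array(P)[:2]-(cw[:2]+aw[:2]*L); print(z,P,tcp.round(3),'dist',L)
E
```

```text
t 0.15 p [ 272.5 -617.   259.7] q [-8.000e-04  9.785e-01  2.064e-01 -1.000e-04] j [-1.192  0.265  1.605  0.     1.274 -0.037] F [ 0.43 -0.37  0.12] M [ 0.052 -0.01  -0.028] w 1.001
cam in tool [ 0.0734 -0.0004 -0.1236] 
 axes in tool (cols cam x,y,z)
 [[ 0.    -0.959 -0.285]
 [ 1.     0.     0.   ]
 [-0.    -0.285  0.959]] jaw [ 0.404 -0.915 -0.002]
turn [-0.00125447 -0.00124474  0.82340574]
0.2 [0.5522, -0.1125, 0.084] [ 0.552 -0.115] dist 0.24999332662013363
0.2 [0.579, 0.2235, 0.082] [0.579 0.222] dist 0.2520797505252397
0.22 [0.5522, -0.1125, 0.084] [ 0.554 -0.109] dist 0.27085756567119385
0.22 [0.579, 0.2235, 0.082] [0.581 0.227] dist 0.27294398957629984
0.25 [0.5522, -0.1125, 0.084] [ 0.557 -0.101] dist 0.3021539242477841
0.25 [0.579, 0.2235, 0.082] [0.584 0.236] dist 0.3042403481528901
```

Request:
carry_out([
  [[28, 50, -4], [0, 0, 0.082], 88],
  [[28, 50, -4], [0, 0, 0.082], 88],
  [[28, 50, -4], [0, 0, 0.082], 88],
  [[28, 50, -4], [0, 0, 0.082], 60],
  [[28, 50, -4], [0, 0, 0.082], 60],
  [[28, 50, -4], [0, 0, 0.082], 60],
  [[28, 50, -4], [0, 0, 0.082], 60],
  [[28, 50, -4], [0, 0, 0.082], 60],
])

```text
time_s: 1.15
ee_pos: [0.4971, -0.2157, 0.2285]
ee_rot: [0.0, 0.859, 0.512, 0.0]
ft_force: [1.4, -0.4, -0.1]
width: 0.68
```

Request:
carry_out([
  [[28, 50, -4], [0, 0, 0.082], 60],
  [[28, 55, -4], [0, 0, 0.085], 60],
  [[0, 0, 0], [0, 0, 0], 60],
  [[0, 0, 0], [0, 0, 0], 60],
])

```text
time_s: 1.65
ee_pos: [0.5523, -0.1124, 0.2203]
ee_rot: [-0.0, 0.814, 0.581, -0.001]
ft_force: [-0.9, -0.0, 0.7]
width: 0.679
```

```bash
python3 - <<'E'
from h import *
st();grab('wrist','w_nut.png')
E
```

```text
t 1.65 p [ 552.3 -112.4  220.3] q [-1.000e-04  8.140e-01  5.809e-01 -5.000e-04] j [-2.450e-01  8.400e-02  1.890e+00 -1.000e-03  1.169e+00  8.700e-02] F [-0.88 -0.02  0.72] M [ 0.011 -0.079 -0.014] w 0.679
```

View pics/w_nut.png

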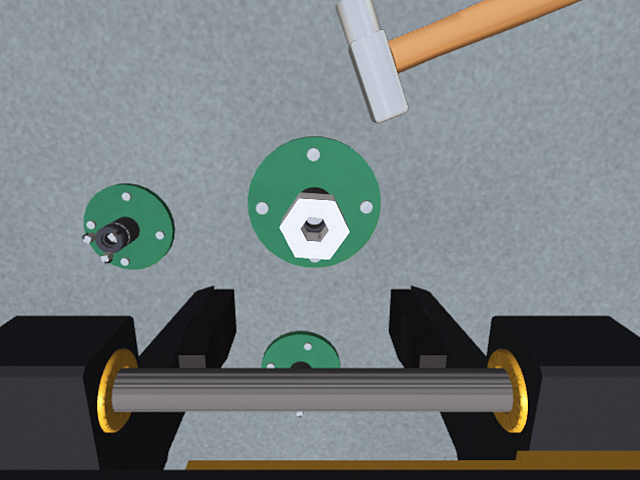

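The picture shows the nut's white hexagon centred near (314,229), with the large base disc behind it and the hammer clear at the top right.

```bash
cat >> h.py <<'E'
def nuthex(z=.084,thr=215):
    p,d,T,k=load('wrist'); g=p.min(axis=2)
    m=(g>thr).astype(np.uint8)
    N,L,s,ce=cv2.connectedComponentsWithStats(m)
    i=1+np.argmax(s[1:,4]); m=(L==i).astype(np.uint8)
    c=max(cv2.findContours(m,cv2.RETR_EXTERNAL,cv2.CHAIN_APPROX_NONE)[0],key=cv2.contourArea)
    h=cv2.convexHull(c); 
    P=np.array([plane(T,k,u,v,z)[:2] for u,v in h[:,0]]).astype(np.float64)
    ap=cv2.approxPolyDP(h,6,True)[:,0]
    A=np.array([plane(T,k,u,v,z)[:2] for u,v in ap])
    # area centroid
    M=cv2.moments((P*1e4).astype(np.float32).reshape(-1,1,2)); cen=np.array([M['m10'],M['m01']])/M['m00']/1e4
    return s[i],ap,A,cen,M['m00']/1e8
E
python3 - <<'E'
from h import *
for thr in (200,215,230):
    s,ap,A,cen,ar=nuthex(thr=thr)
    print(s,ap.tolist(),cen.round(4),'AF',np.sqrt(ar/0.866)*1000)
    d=A-cen; print(np.hypot(*d.T).round(4),np.rad2deg(np.arctan2(d[:,1],d[:,0])).round(1))
    an=np.arctan2(d[:,1],d[:,0]); print('flat normal deg',np.rad2deg(np.angle(np.exp(6j*an).mean())/6)+30)
E
```

```text
[ 280  199   69   62 2607] [[298, 199], [335, 202], [348, 232], [329, 258], [295, 256], [281, 231]] [ 0.5535 -0.1121] AF 39.80512610959283
[0.0227 0.0226 0.0222 0.022  0.0222 0.0216] [  98.1   35.   -23.3  -82.2 -143.7  163.7]
flat normal deg 7.868355933376954
[ 280  199   69   60 2555] [[299, 199], [336, 204], [348, 232], [329, 258], [295, 256], [280, 229]] [ 0.5535 -0.1119] AF 39.46564577952514
[0.0222 0.0218 0.0222 0.0223 0.0224 0.0222] [  96.9   31.1  -23.9  -82.5 -143.3  160.8]
flat normal deg 6.528916607800511
[ 280  199   69   60 2507] [[299, 199], [335, 203], [348, 232], [329, 258], [295, 256], [280, 228]] [ 0.5536 -0.1119] AF 39.216009158390925
[0.0222 0.0219 0.0222 0.0223 0.0225 0.0223] [  97.    33.6  -24.   -82.6 -143.4  159.1]
flat normal deg 6.617663156730227
```

Request:
carry_out([
  [[4, 56, 0], [0, 0, 0], 60],
  [[4, 56, 0], [0, 0, 0], 60],
  [[4, 56, 0], [0, 0, 0], 60],
  [[5, 56, 0], [0, 0, 0], 60],
  [[5, 56, 0], [0, 0, 0], 60],
  [[5, 56, 0], [0, 0, 0], 60],
  [[0, 0, 0], [0, 0, 0], 60],
  [[0, 0, 0], [0, 0, 0], 60],
])

```text
time_s: 2.7
ee_pos: [0.5798, 0.2217, 0.2205]
ee_rot: [0.0, 0.815, 0.58, -0.0]
ft_force: [-0.6, -1.2, -0.1]
width: 0.681
```

```bash
python3 - <<'E'
from h import *
st();grab('wrist','w_punch.png')
E
```

```text
t 2.7 p [579.8 221.7 220.5] q [ 3.000e-04  8.146e-01  5.800e-01 -5.000e-04] j [ 3.260e-01  1.910e-01  1.769e+00 -1.000e-03  1.183e+00  6.590e-01] F [-0.64 -1.16 -0.14] M [-0.006 -0.065  0.061] w 0.681
```

View pics/w_punch.png

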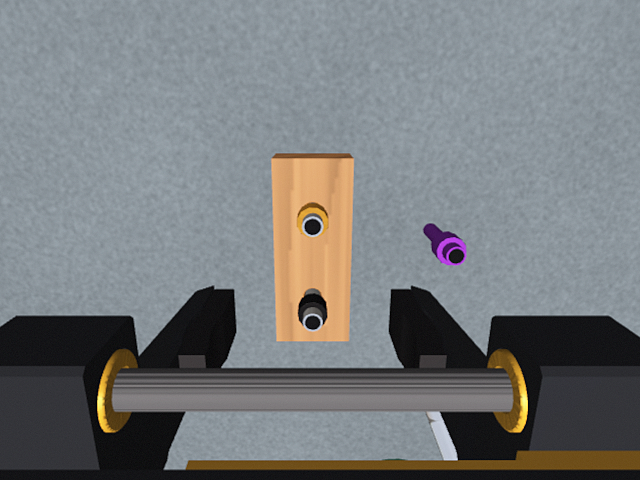

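Wrist view: the brass-collared punch's top ring is at (312,225), black at (312,322) and purple off to the right at (455,255). The jaws run across the block.

```bash
python3 - <<'E'
from h import *
p,d,T,k=load('wrist')
c=p[195:255,285:345]; cv2.imwrite('pics/ring.png',cv2.resize(c,None,fx=8,fy=8,interpolation=cv2.INTER_NEAREST)[:,:,::-1])
hsv=cv2.cvtColor(p,cv2.COLOR_RGB2HSV)
m=((hsv[:,:,1]<60)&(hsv[:,:,2]>130)).astype(np.uint8)
roi=np.zeros_like(m);roi[205:245,297:330]=1;m*=roi
cn=max(cv2.findContours(m,cv2.RETR_EXTERNAL,cv2.CHAIN_APPROX_NONE)[0],key=cv2.contourArea)
print(cv2.boundingRect(cn),cv2.minEnclosingCircle(cn),cv2.fitEllipse(cn))
e=cv2.fitEllipse(cn)
print('top',plane(T,k,*e[0],.082).round(4),'px/m',k[0]/0.273, 'dia mm',np.array(e[1])/k[0]*273)
m2=cv2.inRange(hsv,(18,100,60),(26,255,255))*roi
cn=max(cv2.findContours(cv2.inRange(hsv[190:260,285:345],(16,120,60),(28,255,255)),cv2.RETR_EXTERNAL,cv2.CHAIN_APPROX_NONE)[0],key=cv2.contourArea)
print(np.array(cv2.boundingRect(cn))+[285,190,0,0])
print('axis pred px', [np.round(proj(T,k,[*plane(T,k,*e[0],.082)[:2],z]),1).tolist() for z in (.082,.072,.056,.040)])
E
```

```text
(302, 216, 21, 21) ((312.17840576171875, 226.06784057617188), 10.630764961242676) ((312.0840759277344, 226.10328674316406), (20.03664207458496, 20.426219940185547), 88.21857452392578)
top [0.5803 0.224  0.082 ] px/m 1517.7061861836137 dia mm [13.20192423 13.45861282]
[297 202  32  37]
axis pred px [[312.1, 226.1], [312.1, 222.2], [312.0, 216.5], [312.0, 211.4]]
```

View pics/ring.png

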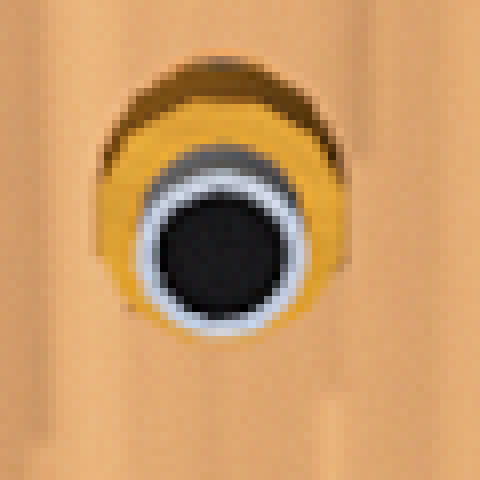

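Request:
carry_out([
  [[0, 2, -40], [0, 0, 0], 50],
  [[0, 0, -40], [0, 0, 0], 50],
  [[0, 0, -30], [0, 0, 0], 50],
  [[0, 0, -20], [0, 0, 0], 50],
  [[0, 0, -14], [0, 0, 0], 50],
  [[0, 0, 0], [0, 0, 0], 50],
  [[0, 0, 0], [0, 0, 0], 50],
])

```text
time_s: 3.62
ee_pos: [0.5806, 0.2257, 0.0779]
ee_rot: [0.0, 0.814, 0.58, 0.001]
ft_force: [0.1, 0.1, 0.1]
width: 0.569
```

```bash
python3 - <<'E'
from h import *
st();grab('wrist','w_pre.png');grab('side','s_pre.png')
E
```

```text
t 3.62 p [580.6 225.7  77.9] q [3.000e-04 8.143e-01 5.805e-01 1.000e-03] j [ 0.331  0.335  1.875 -0.     0.929  0.663] F [0.11 0.06 0.09] M [-0.019 -0.063 -0.034] w 0.569
```

View pics/w_pre.png

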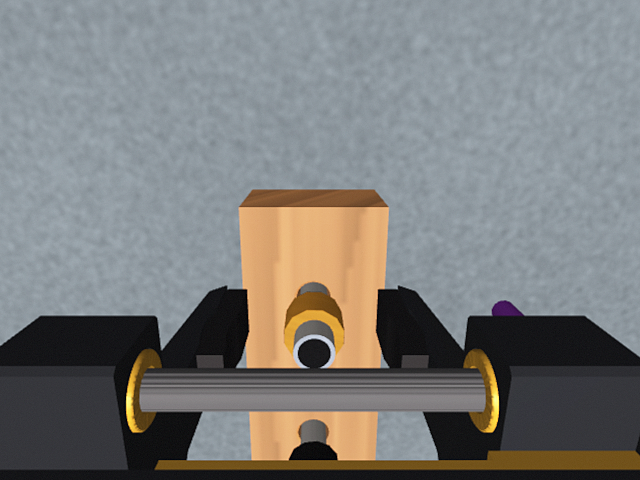

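View pics/s_pre.png

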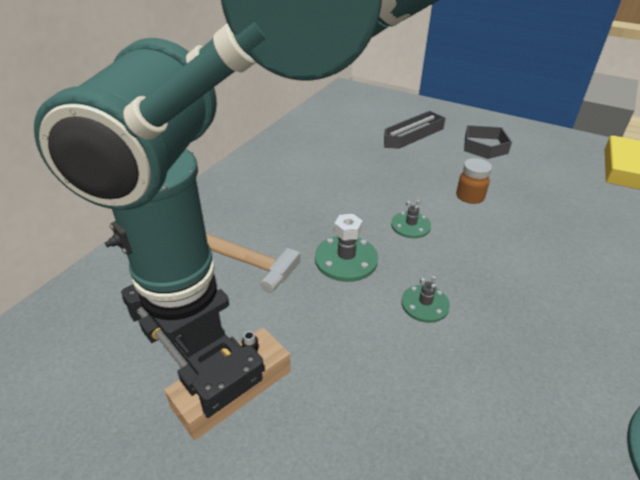

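Fingers straddle the brass collar (314,325), clear of the black punch at (314,440) and the purple one at (505,308). I correct the small offset and close.

Request:
carry_out([
  [[0, -2, -2], [0, 0, 0], 50],
  [[0, 0, 0], [0, 0, 0], 50],
])

```text
time_s: 3.98
ee_pos: [0.5796, 0.2235, 0.0749]
ee_rot: [0.0, 0.814, 0.581, 0.0]
ft_force: [-0.0, -1.2, -0.4]
width: 0.566
```

Request:
carry_out([
  [[0, 0, 0], [0, 0, 0], 16],
  [[0, 0, 0], [0, 0, 0], 16],
  [[0, 0, 0], [0, 0, 0], 16],
  [[0, 0, 0], [0, 0, 0], 16],
])

```text
time_s: 4.47
ee_pos: [0.5796, 0.2235, 0.0747]
ee_rot: [0.0, 0.814, 0.581, -0.0]
ft_force: [-0.0, 0.0, -0.2]
width: 0.237
```

```bash
python3 - <<'E'
from h import *
st();grab('wrist','w_gr.png');st()
E
```

```text
t 4.47 p [579.6 223.5  74.7] q [ 0.      0.8142  0.5806 -0.    ] j [ 0.328  0.337  1.879 -0.     0.925  0.66 ] F [-0.03  0.04 -0.21] M [ 0.015 -0.078 -0.028] w 0.237
t 4.53 p [579.7 223.5  74.7] q [0.     0.8142 0.5806 0.    ] j [ 0.328  0.337  1.879 -0.     0.925  0.66 ] F [ 0.32 -0.21 -0.42] M [-0.01  -0.103  0.002] w 0.244
```

View pics/w_gr.png

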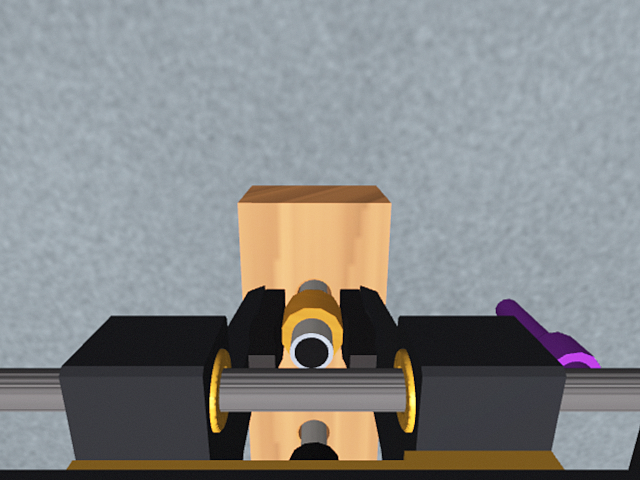

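Gripped at about 21.5 mm. The tips would clear the nut by only about 0.7 mm at home, so I regrip 2 mm higher.

Request:
carry_out([
  [[0, 0, 0], [0, 0, 0], 30],
  [[0, 0, 0], [0, 0, 0], 30],
  [[0, 0, 2], [0, 0, 0], 30],
  [[0, 0, 0], [0, 0, 0], 30],
  [[0, 0, 0], [0, 0, 0], 16],
  [[0, 0, 0], [0, 0, 0], 16],
  [[0, 0, 0], [0, 0, 0], 16],
])

```text
time_s: 5.4
ee_pos: [0.5797, 0.2235, 0.0768]
ee_rot: [0.0, 0.814, 0.581, 0.0]
ft_force: [0.4, -0.4, 0.6]
width: 0.237
```

Request:
carry_out([
  [[0, 0, 10], [0, 0, 0], 16],
  [[0, 0, 30], [0, 0, 0], 16],
  [[0, 0, 40], [0, 0, 0], 16],
  [[0, 0, 40], [0, 0, 0], 16],
  [[0, 0, 20], [0, 0, 0], 16],
  [[0, 0, 0], [0, 0, 0], 16],
  [[0, 0, 0], [0, 0, 0], 16],
])

```text
time_s: 6.28
ee_pos: [0.5786, 0.2231, 0.2148]
ee_rot: [-0.0, 0.814, 0.581, -0.001]
ft_force: [-0.3, -0.3, -1.0]
width: 0.243
```

```bash
python3 - <<'E'
from h import *
st();grab('wrist','w_lift.png');st()
E
```

```text
t 6.28 p [578.6 223.1 214.8] q [-4.000e-04  8.142e-01  5.806e-01 -1.500e-03] j [ 0.328  0.195  1.774 -0.     1.175  0.66 ] F [-0.26 -0.32 -1.03] M [ 0.002 -0.065  0.03 ] w 0.243
t 6.33 p [578.3 223.1 214.3] q [-6.000e-04  8.142e-01  5.806e-01 -1.900e-03] j [ 0.328  0.196  1.775 -0.     1.175  0.66 ] F [-1.   -0.25 -1.47] M [-0.069 -0.068 -0.008] w 0.241
```

View pics/w_lift.png

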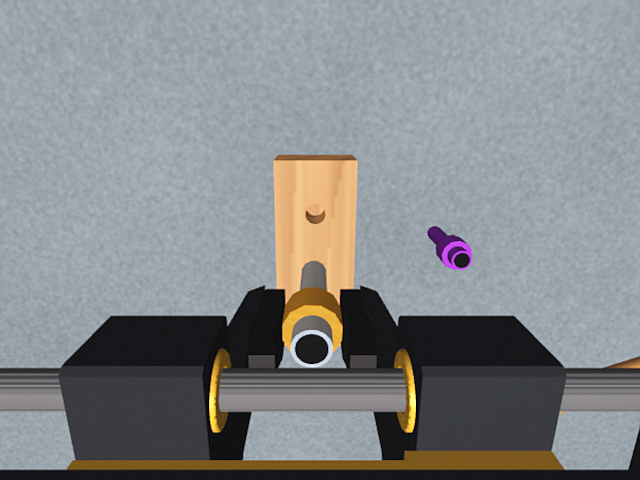

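```bash
python3 - <<'E'
from h import *
p,d,T,k=load('wrist')
hsv=cv2.cvtColor(p,cv2.COLOR_RGB2HSV)
m=((hsv[:,:,1]<70)&(hsv[:,:,2]>170)).astype(np.uint8)
roi=np.zeros_like(m);roi[324:372,286:338]=1;m*=roi
cn=max(cv2.findContours(m,cv2.RETR_EXTERNAL,cv2.CHAIN_APPROX_NONE)[0],key=cv2.contourArea)
e=cv2.fitEllipse(cn);print(cv2.boundingRect(cn),e)
ee=np.array([.5783,.2231,.2143])
P=plane(T,k,*e[0],ee[2]+.0052);print('ring',P.round(4),'off',(P-ee).round(4),'dia',np.array(e[1])/k[0]*(T@np.append(P,1))[2])
tx=np.array([-np.sin(np.deg2rad(19)),-np.cos(np.deg2rad(19)),0]);ty=np.array([np.cos(np.deg2rad(19)),-np.sin(np.deg2rad(19)),0])
o=P-ee;print('in tool x,y',(o@tx*1000).round(2),(o@ty*1000).round(2))
# foot visible? shank visible part
E
```

```text
(286, 330, 52, 38) ((311.2003479003906, 350.88494873046875), (40.05355453491211, 51.65852355957031), 91.19657135009766)
ring [0.5777 0.2227 0.2195] off [-0.0006 -0.0004  0.0052] dia [0.01307512 0.01686346]
in tool x,y 0.58 -0.46
```

Request:
carry_out([
  [[-4, -56, 0], [0, 0, 0], 16],
  [[-4, -56, 0], [0, 0, 0], 16],
  [[-4, -56, 0], [0, 0, 0], 16],
  [[-4, -56, 0], [0, 0, 0], 16],
  [[-4, -56, 0], [0, 0, 0], 16],
  [[-5, -56, 0], [0, 0, 0], 16],
  [[0, 0, 0], [0, 0, 0], 16],
  [[0, 0, 0], [0, 0, 0], 16],
])

```text
time_s: 7.32
ee_pos: [0.5538, -0.1123, 0.2151]
ee_rot: [-0.001, 0.815, 0.58, -0.001]
ft_force: [0.3, -0.2, -1.1]
width: 0.237
```

Request:
carry_out([
  [[0, 0, -30], [0, 0, 0], 16],
  [[0, 0, -20], [0, 0, 0], 16],
  [[0, 0, -8], [0, 0, 0], 16],
  [[0, 0, 0], [0, 0, 0], 16],
  [[0, 0, 0], [0, 0, 0], 16],
])

```text
time_s: 7.95
ee_pos: [0.5554, -0.1124, 0.1596]
ee_rot: [0.001, 0.814, 0.581, 0.0]
ft_force: [-0.2, -0.3, -1.3]
width: 0.241
```

```bash
python3 - <<'E'
from h import *
st();p,_,_=grab('side');q,_,_=grab('scene');w,_,_=grab('wrist','w_hov.png');st()
a=cv2.resize(p[130:280,280:430],(400,400),interpolation=cv2.INTER_CUBIC)
b=cv2.resize(q[170:290,250:370],(400,400),interpolation=cv2.INTER_CUBIC)
cv2.imwrite('pics/hov.png',np.hstack([a,b])[:,:,::-1])
E
```

```text
t 7.95 p [ 555.4 -112.4  159.6] q [5.000e-04 8.141e-01 5.807e-01 5.000e-04] j [-0.244  0.145  1.942  0.     1.053  0.088] F [-0.22 -0.32 -1.3 ] M [ 0.004 -0.044  0.015] w 0.241
t 8.1 p [ 555.3 -112.6  159.8] q [7.000e-04 8.142e-01 5.805e-01 6.000e-04] j [-0.244  0.144  1.942  0.     1.053  0.088] F [ 0.23  0.67 -1.36] M [-0.032 -0.034 -0.058] w 0.24
```

View pics/hov.png

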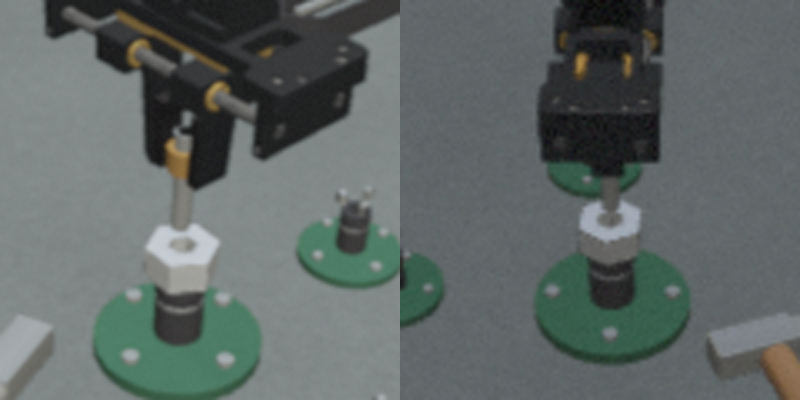

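View pics/w_hov.png

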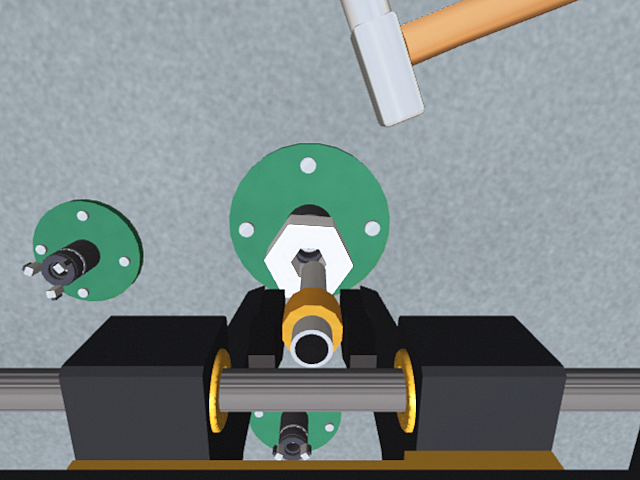

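Side and scene views put the shank nearly over the hole. The wrist view shows the foot at u≈312 and the hole at u≈309, which matches TCP x being 2.4 mm high, so I correct it.

Request:
carry_out([
  [[-2.4, 0, -3], [0, 0, 0], 16],
  [[0, 0, 0], [0, 0, 0], 16],
  [[0, 0, 0], [0, 0, 0], 16],
])

```text
time_s: 8.48
ee_pos: [0.5521, -0.1125, 0.1557]
ee_rot: [-0.0, 0.814, 0.58, -0.0]
ft_force: [0.5, 0.6, -1.3]
width: 0.238
```

```bash
python3 - <<'E'
from h import *
st();w,_,_=grab('wrist');p,_,_=grab('side');q,_,_=grab('scene')
a=cv2.resize(p[180:240,310:385],(400,320),interpolation=cv2.INTER_CUBIC)
b=cv2.resize(q[205:253,283:343],(400,320),interpolation=cv2.INTER_CUBIC)
c=cv2.resize(w[210:290,250:370],(400,267),interpolation=cv2.INTER_CUBIC)
cv2.imwrite('pics/hov2.png',np.vstack([np.hstack([a,b]),np.hstack([c,c*0])])[:,:,::-1])
s,ap,A,cen,ar=nuthex(thr=215);print(s,cen)
E
```

```text
t 8.47 p [ 552.1 -112.5  155.7] q [-0.      0.8143  0.5805 -0.    ] j [-0.245  0.144  1.951 -0.     1.047  0.087] F [ 0.5   0.56 -1.31] M [-0.062 -0.047 -0.003] w 0.238
[ 270  225   90   74 3568] [ 0.5535971  -0.11142292]
```

View pics/hov2.png

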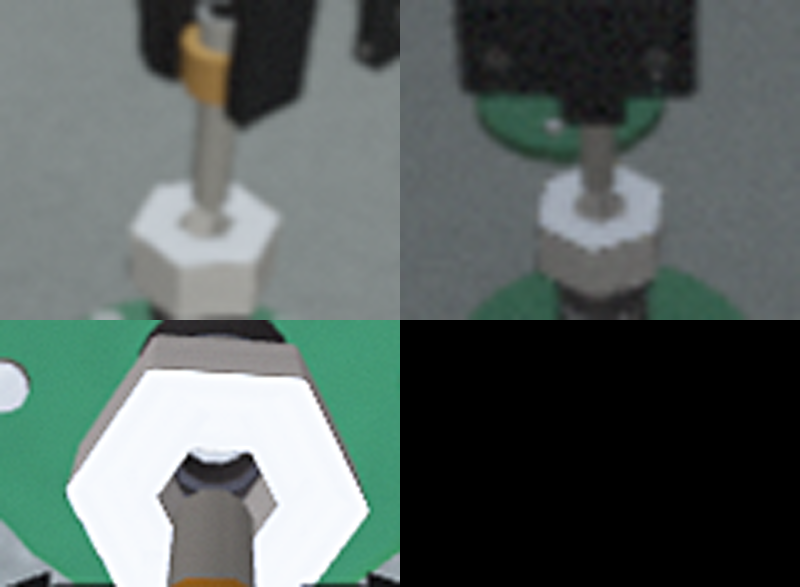

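Request:
carry_out([
  [[0.8, 0, -3], [0, 0, 0], 16],
  [[0, 0, -4], [0, 0, 0], 16],
  [[0, 0, -3], [0, 0, 0], 16],
  [[0, 0, 0], [0, 0, 0], 16],
  [[0, 0, 0], [0, 0, 0], 16],
])

```text
time_s: 9.25
ee_pos: [0.5531, -0.1125, 0.1457]
ee_rot: [-0.0, 0.814, 0.581, -0.0]
ft_force: [0.4, -0.7, -1.1]
width: 0.236
```

```bash
python3 - <<'E'
from h import *
st()
E
```

```text
t 9.25 p [ 553.1 -112.5  145.7] q [-0.      0.8142  0.5806 -0.    ] j [-0.245  0.156  1.957 -0.     1.028  0.087] F [ 0.36 -0.67 -1.07] M [-0.015 -0.076 -0.032] w 0.236
```

Request:
carry_out([
  [[0, 0, -4], [0, 0, 0], 16],
  [[0, 0, -4], [0, 0, 0], 16],
  [[0, 0, -4], [0, 0, 0], 16],
  [[0, 0, -3], [0, 0, 0], 16],
  [[0, 0, 0], [0, 0, 0], 16],
  [[0, 0, 0], [0, 0, 0], 16],
])

```text
time_s: 10.0
ee_pos: [0.5531, -0.1125, 0.1308]
ee_rot: [0.0, 0.814, 0.581, 0.0]
ft_force: [0.9, -0.5, -0.7]
width: 0.241
```

Request:
carry_out([
  [[0, 0, -2], [0, 0, 0], 16],
  [[0, 0, -2], [0, 0, 0], 16],
  [[0, 0, -1.5], [0, 0, 0], 16],
  [[0, 0, 0], [0, 0, 0], 16],
])

```text
time_s: 10.5
ee_pos: [0.5529, -0.1125, 0.125]
ee_rot: [-0.0, 0.814, 0.581, -0.0]
ft_force: [0.7, 0.4, -1.4]
width: 0.239
```

Request:
carry_out([
  [[0, 0, -1.5], [0, 0, 0], 16],
  [[0, 0, -1.5], [0, 0, 0], 16],
  [[0, 0, -1], [0, 0, 0], 16],
  [[0, 0, 0], [0, 0, 0], 16],
])

```text
time_s: 11.0
ee_pos: [0.5529, -0.1125, 0.121]
ee_rot: [-0.0, 0.814, 0.581, -0.0]
ft_force: [0.5, 0.4, -0.9]
width: 0.24
```

Request:
carry_out([
  [[0, 0, -2], [0, 0, 0], 16],
  [[0, 0, -2], [0, 0, 0], 16],
  [[0, 0, -1], [0, 0, 0], 16],
  [[0, 0, 0], [0, 0, 0], 16],
])

```text
time_s: 11.5
ee_pos: [0.5529, -0.1124, 0.116]
ee_rot: [-0.0, 0.814, 0.581, -0.0]
ft_force: [-0.1, 0.2, -0.6]
width: 0.239
```

Request:
carry_out([
  [[0, 0, -2], [0, 0, 0], 16],
  [[0, 0, -1.5], [0, 0, 0], 16],
  [[0, 0, -1], [0, 0, 0], 16],
  [[0, 0, 0], [0, 0, 0], 16],
])

```text
time_s: 12.0
ee_pos: [0.5529, -0.1125, 0.1116]
ee_rot: [-0.0, 0.814, 0.581, -0.0]
ft_force: [0.1, -0.4, -1.7]
width: 0.24
```

Request:
carry_out([
  [[0, 0, -0.5], [0, 0, 0], 16],
  [[0, 0, -0.5], [0, 0, 0], 16],
  [[0, 0, 0], [0, 0, 0], 16],
])

```text
time_s: 12.38
ee_pos: [0.553, -0.1125, 0.1107]
ee_rot: [0.0, 0.814, 0.581, -0.0]
ft_force: [0.3, 0.9, -1.4]
width: 0.24
```

Request:
carry_out([
  [[0, 0, -0.5], [0, 0, 0], 16],
  [[0, 0, -0.5], [0, 0, 0], 16],
  [[0, 0, 0], [0, 0, 0], 16],
])

```text
time_s: 12.75
ee_pos: [0.553, -0.1124, 0.1097]
ee_rot: [-0.0, 0.814, 0.581, -0.0]
ft_force: [-0.5, 0.1, -0.6]
width: 0.24
```

Request:
carry_out([
  [[0, 0, -0.4], [0, 0, 0], 16],
  [[0, 0, 0], [0, 0, 0], 16],
])

```text
time_s: 13.0
ee_pos: [0.553, -0.1125, 0.1093]
ee_rot: [-0.0, 0.814, 0.581, -0.0]
ft_force: [-0.4, -0.0, -1.0]
width: 0.236
```

Request:
carry_out([
  [[0, 0, -0.4], [0, 0, 0], 16],
  [[0, 0, 0], [0, 0, 0], 16],
])

```text
time_s: 13.25
ee_pos: [0.553, -0.1125, 0.1089]
ee_rot: [-0.0, 0.814, 0.581, -0.0]
ft_force: [-1.2, 0.1, -0.9]
width: 0.24
```

Request:
carry_out([
  [[0, 0, -0.4], [0, 0, 0], 16],
  [[0, 0, 0], [0, 0, 0], 16],
])

```text
time_s: 13.5
ee_pos: [0.5531, -0.1125, 0.1088]
ee_rot: [0.0, 0.814, 0.581, 0.0]
ft_force: [-0.7, 0.8, 0.8]
width: 0.239
```

```bash
python3 - <<'E'
from h import *
st()
E
```

```text
t 13.5 p [ 553.1 -112.5  108.8] q [1.000e-04 8.142e-01 5.806e-01 1.000e-04] j [-0.245  0.199  1.984 -0.     0.958  0.087] F [-0.66  0.82  0.75] M [-0.011  0.084  0.01 ] w 0.239
```

Request:
carry_out([
  [[0, 0, -0.3], [0, 0, 0], 16],
  [[0, 0, 0], [0, 0, 0], 16],
])

```text
time_s: 13.75
ee_pos: [0.5532, -0.1125, 0.1087]
ee_rot: [0.0, 0.814, 0.581, 0.0]
ft_force: [-2.2, 0.8, 3.7]
width: 0.24
```

Contact began at z = 108.8, exactly the predicted home height, with only a few newtons. Now I release and rise.

Request:
carry_out([
  [[0, 0, 0.2], [0, 0, 0], 50],
  [[0, 0, 0], [0, 0, 0], 50],
  [[0, 0, 0], [0, 0, 0], 50],
  [[0, 0, 0], [0, 0, 0], 50],
  [[0, 0, 10], [0, 0, 0], 60],
  [[0, 0, 25], [0, 0, 0], 88],
  [[0, 0, 30], [0, 0, 0], 88],
  [[0, 0, 0], [0, 0, 0], 88],
])

```text
time_s: 14.75
ee_pos: [0.5554, -0.1131, 0.177]
ee_rot: [0.003, 0.814, 0.581, 0.002]
ft_force: [0.4, -0.6, -0.5]
width: 0.989
```

```bash
python3 - <<'E'
from h import *
st();w,_,_=grab('wrist','w_rel.png');p,_,_=grab('side');q,_,_=grab('scene')
a=cv2.resize(p[160:270,290:400],(400,400),interpolation=cv2.INTER_CUBIC)
b=cv2.resize(q[180:290,260:370],(400,400),interpolation=cv2.INTER_CUBIC)
cv2.imwrite('pics/rel.png',np.hstack([a,b])[:,:,::-1])
E
```

```text
t 14.75 p [ 555.4 -113.1  177. ] q [0.0026 0.8142 0.5805 0.0023] j [-0.245  0.124  1.93   0.     1.08   0.087] F [ 0.36 -0.57 -0.51] M [-0.053 -0.054  0.023] w 0.989
```

View pics/rel.png

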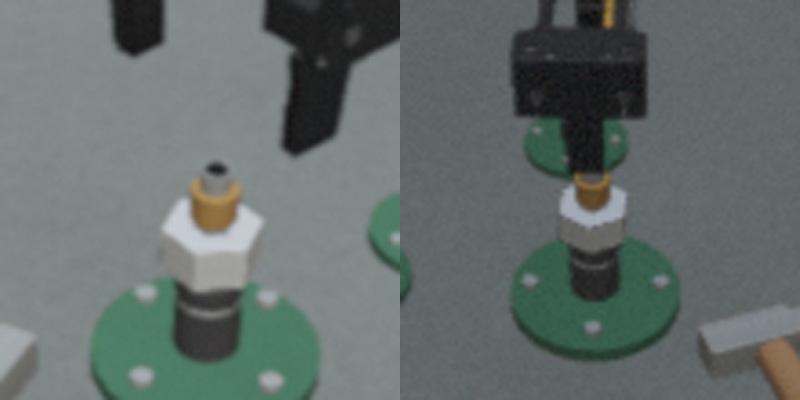

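View pics/w_rel.png

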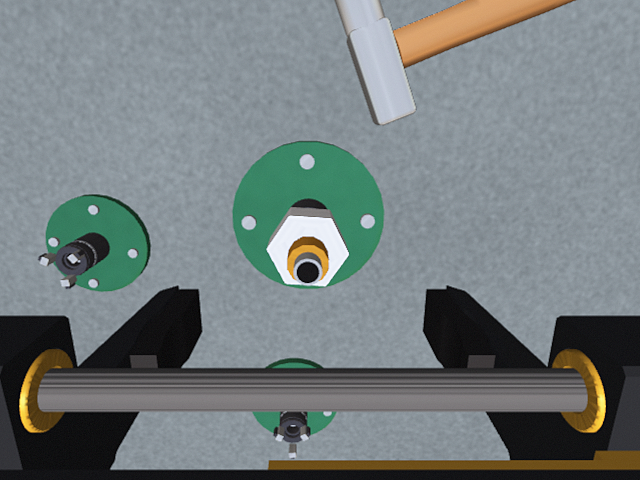

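The punch stands upright and seated, with its collar just above the nut (side crop 215,205; wrist 307,262), and the fingers are clear. Now I turn the jaws 86° so they meet the flats, with joint 6 near -1.42 for a long clockwise stroke.

Request:
carry_out([
  [[0, 0, 0], [0, 0, 0.167], 88],
  [[0, 0, 0], [0, 0, 0.167], 88],
  [[0, 0, 0], [0, 0, 0.167], 88],
  [[0, 0, 0], [0, 0, 0.167], 88],
  [[0, 0, 0], [0, 0, 0.167], 88],
  [[0, 0, 0], [0, 0, 0.167], 88],
  [[0, 0, 0], [0, 0, 0.167], 88],
  [[0, 0, 0], [0, 0, 0.167], 88],
])

```text
time_s: 15.9
ee_pos: [0.5518, -0.1122, 0.1714]
ee_rot: [-0.002, 0.277, 0.961, -0.0]
ft_force: [-0.1, 0.6, -0.3]
width: 0.996
```

Request:
carry_out([
  [[0, 0, 0], [0, 0, 0.167], 88],
  [[0, 0, 0], [0, 0, 0], 88],
  [[0, 0, 0], [0, 0, 0], 88],
])

```text
time_s: 16.27
ee_pos: [0.5525, -0.1123, 0.1724]
ee_rot: [-0.001, 0.2, 0.98, 0.0]
ft_force: [0.5, -0.5, -0.0]
width: 1.0
```

```bash
python3 - <<'E'
from h import *
s=st();w,_,_=grab('wrist','w_rot.png')
q=s['ee_rot'];print('jaw',np.rad2deg(2*np.arctan2(q[2],q[1]))-90)
s,ap,A,cen,ar=nuthex(thr=215)
d=A-cen;an=np.arctan2(d[:,1],d[:,0])
print(ap.tolist(),cen.round(4),np.sqrt(ar/0.866)*1000,'flat deg',np.rad2deg(np.angle(np.exp(6j*an).mean())/6)+30)
E
```

```text
t 16.27 p [ 552.5 -112.3  172.4] q [-9.000e-04  1.999e-01  9.798e-01  0.000e+00] j [-0.245  0.128  1.935  0.     1.08  -1.413] F [ 0.53 -0.45 -0.04] M [-0.003 -0.178  0.001] w 1.0
jaw 66.93250286014725
[[314, 216], [348, 235], [349, 274], [312, 294], [278, 276], [276, 237]] [ 0.553 -0.112] 39.35708401804766 flat deg 7.705953415352212
```

View pics/w_rot.png

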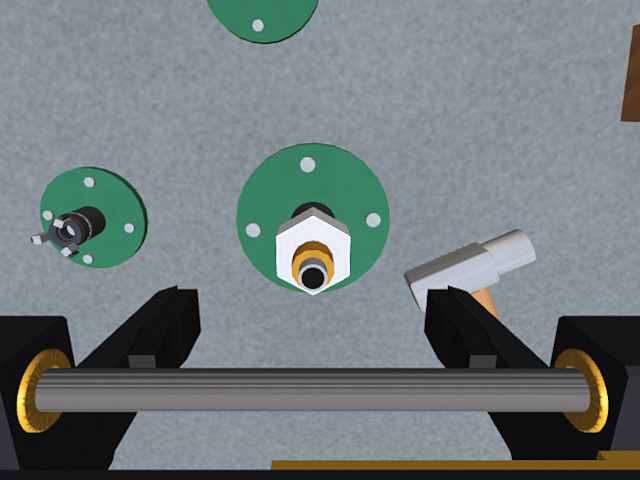

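The jaws now line up with the nut's flats at the left and right (276 and 349, 255). I descend with the fingers outside the nut.

Request:
carry_out([
  [[0, 0, -30], [0, 0, 0.008], 64],
  [[0, 0, -30], [0, 0, 0], 64],
  [[0, 0, -17], [0, 0, 0], 64],
  [[0, 0, -10], [0, 0, 0], 64],
  [[0, 0, 0], [0, 0, 0], 64],
  [[0, 0, 0], [0, 0, 0], 64],
])

```text
time_s: 17.08
ee_pos: [0.5539, -0.1127, 0.0874]
ee_rot: [0.001, 0.195, 0.981, -0.0]
ft_force: [-0.0, -0.7, 0.3]
width: 0.727
```

```bash
python3 - <<'E'
from h import *
s=st();w,_,_=grab('wrist','w_ng.png')
E
```

```text
t 17.07 p [ 553.9 -112.7   87.4] q [ 9.000e-04  1.947e-01  9.809e-01 -0.000e+00] j [-0.245  0.227  1.997  0.     0.916 -1.424] F [-0.05 -0.68  0.32] M [ 0.009 -0.102 -0.01 ] w 0.727
```

View pics/w_ng.png

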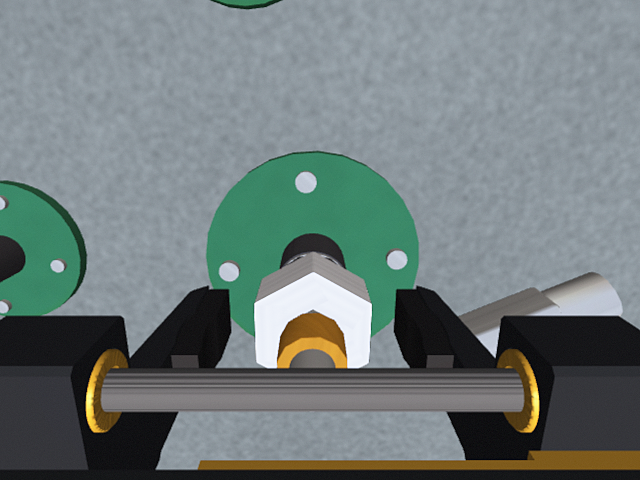

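The fingers straddle the nut (255 to 371, 310). I close on the flats.

Request:
carry_out([
  [[0, 0, 0], [0, 0, 0], 64],
  [[0, 0, 0], [0, 0, 0], 64],
])

```text
time_s: 17.38
ee_pos: [0.5534, -0.1126, 0.087]
ee_rot: [0.0, 0.195, 0.981, -0.0]
ft_force: [-0.2, -0.0, -0.1]
width: 0.728
```

```bash
python3 - <<'E'
from h import *
s=st()
E
```

```text
t 17.38 p [ 553.4 -112.6   87. ] q [ 5.000e-04  1.947e-01  9.809e-01 -0.000e+00] j [-0.245  0.227  1.997 -0.     0.916 -1.424] F [-0.22 -0.03 -0.12] M [ 0.035 -0.149 -0.026] w 0.728
```

Request:
carry_out([
  [[0, 0, 0], [0, 0, 0], 34],
  [[0, 0, 0], [0, 0, 0], 34],
  [[0, 0, 0], [0, 0, 0], 34],
  [[0, 0, 0], [0, 0, 0], 34],
  [[0, 0, 0], [0, 0, 0], 34],
])

```text
time_s: 18.0
ee_pos: [0.5531, -0.1123, 0.0864]
ee_rot: [0.0, 0.195, 0.981, 0.0]
ft_force: [0.2, 2.1, -0.1]
width: 0.453
```

```bash
python3 - <<'E'
from h import *
s=st()
E
```

```text
t 18.0 p [ 553.1 -112.3   86.4] q [0.000e+00 1.948e-01 9.808e-01 2.000e-04] j [-0.245  0.228  1.998  0.     0.916 -1.424] F [ 0.21  2.06 -0.12] M [ 0.308 -0.207 -0.144] w 0.453
```

```bash
cat >> h.py <<'E'
def avg(n=4):
    r=[]
    for i in range(n):
        s=telemetry.state();r.append([s['ft_torque'][2],s['tau'][5],*s['ft_force'],s['joint_pos'][5]])
        if i<n-1: viewer.grab_frame('side')
    r=np.array(r);q=s['ee_rot']
    print('t %.2f Mz'%s['time_s'],r[:,0].round(3),'m %.3f'%r[:,0].mean(),'tau6',r[:,1].round(3),'F',r[:,2:5].mean(0).round(1),'j6 %.3f'%r[-1,5],'jaw',round(np.rad2deg(2*np.arctan2(q[2],q[1]))-90,2),'w',round(s['width'],3),(s['ee_pos']*1000).round(1))
E
python3 -c "
from h import *
avg(3)"
```

```text
t 18.10 Mz [-0.144 -0.215 -0.2  ] m -0.186 tau6 [-0.154 -0.157 -0.16 ] F [ 0.5  2.1 -0.3] j6 -1.424 jaw 67.54 w 0.454 [ 553.1 -112.3   86.4]
```

Request:
carry_out([
  [[0, 0, 0], [0, 0, -0.06], 34],
  [[0, 0, 0], [0, 0, -0.06], 34],
  [[0, 0, 0], [0, 0, -0.06], 34],
  [[0, 0, 0], [0, 0, -0.06], 34],
  [[0, 0, 0], [0, 0, -0.06], 34],
])

```text
time_s: 18.73
ee_pos: [0.5532, -0.1121, 0.0864]
ee_rot: [0.0, 0.339, 0.941, 0.0]
ft_force: [1.3, 2.9, -0.4]
width: 0.45
```

```bash
python3 -c "
from h import *
avg(4)"
```

```text
t 18.88 Mz [ 0.326  0.039 -0.135 -0.185] m 0.011 tau6 [-0.19   0.218  0.149 -0.145] F [1.3 3.2 0.1] j6 -1.125 jaw 50.4 w 0.45 [ 553.2 -112.1   86.4]
```

The moment must be read while the nut is turning (0.33 N m moving, against relaxed values at rest). I use a steady 0.05 rad per row and read after each row.

```bash
cat > r.py <<'E'
from h import *
s=telemetry.state();q=s['ee_rot']
print('t %.2f Mz %.3f tau6 %.3f j6 %.3f jaw %.2f v6 %.2f w %.3f'%(s['time_s'],s['ft_torque'][2],s['tau'][5],s['joint_pos'][5],np.rad2deg(2*np.arctan2(q[2],q[1]))-90,s['joint_velocities'][5],s['width']),s['ft_force'].round(1))
E
```

Request:
carry_out([
  [[0, 0, 0], [0, 0, -0.05], 34],
  [[0, 0, 0], [0, 0, -0.05], 34],
])

```text
time_s: 19.12
ee_pos: [0.5532, -0.1121, 0.0864]
ee_rot: [0.0, 0.385, 0.923, 0.0]
ft_force: [1.7, 3.9, -0.9]
width: 0.453
```

```bash
python3 r.py
```

```text
t 19.12 Mz 0.325 tau6 -0.110 j6 -1.024 jaw 44.65 v6 0.40 w 0.453 [ 1.7  3.9 -0.9]
```

Request:
carry_out([
  [[0, 0, 0], [0, 0, -0.05], 34],
])

```text
time_s: 19.25
ee_pos: [0.5532, -0.1121, 0.0864]
ee_rot: [0.0, 0.408, 0.913, 0.0]
ft_force: [1.8, 3.1, 0.0]
width: 0.453
```

```bash
python3 r.py
```

```text
t 19.25 Mz 0.317 tau6 -0.108 j6 -0.974 jaw 41.79 v6 0.40 w 0.453 [1.8 3.1 0. ]
```

Request:
carry_out([
  [[0, 0, 0], [0, 0, -0.05], 34],
])

```text
time_s: 19.38
ee_pos: [0.5533, -0.1121, 0.0864]
ee_rot: [0.0, 0.431, 0.902, 0.0]
ft_force: [1.1, 4.1, -0.3]
width: 0.45
```

```bash
python3 r.py
```

```text
t 19.38 Mz 0.269 tau6 -0.108 j6 -0.924 jaw 38.92 v6 0.40 w 0.450 [ 1.1  4.1 -0.3]
```

Request:
carry_out([
  [[0, 0, 0], [0, 0, -0.05], 34],
])

```text
time_s: 19.5
ee_pos: [0.5533, -0.1121, 0.0864]
ee_rot: [0.0, 0.454, 0.891, 0.0]
ft_force: [1.3, 3.0, -0.3]
width: 0.452
```

```bash
python3 r.py
```

```text
t 19.50 Mz 0.318 tau6 -0.108 j6 -0.874 jaw 36.06 v6 0.40 w 0.452 [ 1.3  3.  -0.3]
```

Request:
carry_out([
  [[0, 0, 0], [0, 0, -0.05], 34],
])

```text
time_s: 19.62
ee_pos: [0.5533, -0.1121, 0.0864]
ee_rot: [0.0, 0.476, 0.88, 0.0]
ft_force: [1.9, 4.0, 0.1]
width: 0.453
```

```bash
python3 r.py
```

```text
t 19.62 Mz 0.268 tau6 -0.107 j6 -0.824 jaw 33.19 v6 0.40 w 0.453 [1.9 4.  0.1]
```

Steady at 0.05 rad per row: the joint 6 torque is very clean (-0.108) and Mz is about 0.30, so the nut is turning free. 0.60 rad done. I continue the same way and watch for a rise.

Request:
carry_out([
  [[0, 0, 0], [0, 0, -0.05], 34],
  [[0, 0, 0], [0, 0, -0.05], 34],
])

```text
time_s: 19.88
ee_pos: [0.5534, -0.112, 0.0864]
ee_rot: [0.0, 0.519, 0.855, 0.0]
ft_force: [2.8, 2.9, -0.6]
width: 0.454
```

```bash
python3 r.py
```

```text
t 19.88 Mz 0.291 tau6 -0.108 j6 -0.724 jaw 27.47 v6 0.40 w 0.454 [ 2.8  2.9 -0.6]
```

Request:
carry_out([
  [[0, 0, 0], [0, 0, -0.05], 34],
])

```text
time_s: 20.0
ee_pos: [0.5534, -0.112, 0.0864]
ee_rot: [0.0, 0.54, 0.842, 0.0]
ft_force: [1.3, 4.0, -0.9]
width: 0.45
```

```bash
python3 r.py
```

```text
t 20.00 Mz 0.321 tau6 -0.108 j6 -0.674 jaw 24.60 v6 0.39 w 0.450 [ 1.3  4.  -0.9]
```

Request:
carry_out([
  [[0, 0, 0], [0, 0, -0.05], 34],
])

```text
time_s: 20.12
ee_pos: [0.5534, -0.112, 0.0864]
ee_rot: [0.0, 0.561, 0.828, 0.0]
ft_force: [2.3, 4.3, -0.3]
width: 0.448
```

```bash
python3 r.py
```

```text
t 20.12 Mz 0.286 tau6 -0.108 j6 -0.624 jaw 21.73 v6 0.40 w 0.448 [ 2.3  4.3 -0.3]
```

Request:
carry_out([
  [[0, 0, 0], [0, 0, -0.05], 34],
])

```text
time_s: 20.25
ee_pos: [0.5534, -0.112, 0.0864]
ee_rot: [0.0, 0.582, 0.813, 0.0]
ft_force: [2.5, 5.2, -0.2]
width: 0.448
```

```bash
python3 r.py
```

```text
t 20.25 Mz 0.293 tau6 -0.107 j6 -0.574 jaw 18.87 v6 0.40 w 0.448 [ 2.5  5.2 -0.2]
```

Request:
carry_out([
  [[0, 0, 0], [0, 0, -0.05], 34],
])

```text
time_s: 20.38
ee_pos: [0.5534, -0.112, 0.0864]
ee_rot: [0.0, 0.602, 0.799, 0.0]
ft_force: [1.8, 3.7, -0.7]
width: 0.449
```

```bash
python3 r.py
```

```text
t 20.38 Mz 0.318 tau6 -0.100 j6 -0.524 jaw 16.00 v6 0.40 w 0.449 [ 1.8  3.7 -0.7]
```

Request:
carry_out([
  [[0, 0, 0], [0, 0, -0.05], 34],
])

```text
time_s: 20.5
ee_pos: [0.5535, -0.112, 0.0864]
ee_rot: [0.0, 0.622, 0.783, 0.0]
ft_force: [3.0, 4.7, -1.5]
width: 0.45
```

```bash
python3 r.py
```

```text
t 20.50 Mz 0.275 tau6 -0.090 j6 -0.474 jaw 13.14 v6 0.40 w 0.450 [ 3.   4.7 -1.5]
```

Request:
carry_out([
  [[0, 0, 0], [0, 0, -0.05], 34],
])

```text
time_s: 20.62
ee_pos: [0.5535, -0.112, 0.0864]
ee_rot: [0.0, 0.641, 0.768, 0.0]
ft_force: [1.9, 4.2, -1.4]
width: 0.449
```

```bash
python3 r.py
```

```text
t 20.62 Mz 0.322 tau6 -0.080 j6 -0.424 jaw 10.28 v6 0.40 w 0.449 [ 1.9  4.2 -1.4]
```

Request:
carry_out([
  [[0, 0, 0], [0, 0, -0.05], 34],
])

```text
time_s: 20.75
ee_pos: [0.5535, -0.112, 0.0864]
ee_rot: [0.0, 0.66, 0.751, 0.001]
ft_force: [2.3, 4.3, -0.6]
width: 0.447
```

```bash
python3 r.py
```

```text
t 20.75 Mz 0.359 tau6 -0.069 j6 -0.374 jaw 7.41 v6 0.40 w 0.447 [ 2.3  4.3 -0.6]
```

Request:
carry_out([
  [[0, 0, 0], [0, 0, -0.05], 34],
])

```text
time_s: 20.88
ee_pos: [0.5535, -0.112, 0.0864]
ee_rot: [0.0, 0.678, 0.735, 0.001]
ft_force: [2.9, 4.0, -0.9]
width: 0.448
```

```bash
python3 r.py
```

```text
t 20.88 Mz 0.334 tau6 -0.058 j6 -0.324 jaw 4.55 v6 0.40 w 0.448 [ 2.9  4.  -0.9]
```

Joint 6 torque began climbing at j6 ≈ -0.55, i.e. the jaws are meeting the shank, and is now up about 0.05 N m. I continue towards +0.15.

Request:
carry_out([
  [[0, 0, 0], [0, 0, -0.05], 34],
])

```text
time_s: 21.0
ee_pos: [0.5536, -0.112, 0.0864]
ee_rot: [0.0, 0.697, 0.717, 0.001]
ft_force: [2.4, 4.3, -0.8]
width: 0.447
```

```bash
python3 r.py
```

```text
t 21.00 Mz 0.384 tau6 -0.047 j6 -0.274 jaw 1.69 v6 0.39 w 0.447 [ 2.4  4.3 -0.8]
```

Request:
carry_out([
  [[0, 0, 0], [0, 0, -0.05], 34],
])

```text
time_s: 21.12
ee_pos: [0.5536, -0.112, 0.0864]
ee_rot: [0.0, 0.714, 0.7, 0.001]
ft_force: [2.8, 4.9, -1.7]
width: 0.452
```

```bash
python3 r.py
```

```text
t 21.12 Mz 0.328 tau6 -0.036 j6 -0.224 jaw -1.17 v6 0.40 w 0.452 [ 2.8  4.9 -1.7]
```

Request:
carry_out([
  [[0, 0, 0], [0, 0, -0.05], 34],
])

```text
time_s: 21.25
ee_pos: [0.5536, -0.112, 0.0864]
ee_rot: [0.0, 0.732, 0.682, 0.001]
ft_force: [2.1, 3.8, -1.6]
width: 0.454
```

```bash
python3 r.py
```

```text
t 21.25 Mz 0.375 tau6 -0.024 j6 -0.174 jaw -4.04 v6 0.40 w 0.454 [ 2.1  3.8 -1.6]
```

Request:
carry_out([
  [[0, 0, 0], [0, 0, -0.05], 34],
])

```text
time_s: 21.38
ee_pos: [0.5537, -0.112, 0.0864]
ee_rot: [0.0, 0.748, 0.663, 0.001]
ft_force: [3.1, 3.8, -1.6]
width: 0.45
```

```bash
python3 r.py
```

```text
t 21.38 Mz 0.431 tau6 -0.013 j6 -0.124 jaw -6.90 v6 0.40 w 0.450 [ 3.1  3.8 -1.6]
```

Request:
carry_out([
  [[0, 0, 0], [0, 0, -0.05], 34],
])

```text
time_s: 21.5
ee_pos: [0.5537, -0.112, 0.0864]
ee_rot: [0.0, 0.765, 0.644, 0.001]
ft_force: [2.9, 3.7, -2.1]
width: 0.452
```

```bash
python3 r.py
```

```text
t 21.50 Mz 0.412 tau6 -0.002 j6 -0.074 jaw -9.77 v6 0.40 w 0.452 [ 2.9  3.7 -2.1]
```

Request:
carry_out([
  [[0, 0, 0], [0, 0, -0.05], 34],
])

```text
time_s: 21.62
ee_pos: [0.5537, -0.112, 0.0864]
ee_rot: [0.0, 0.781, 0.625, 0.001]
ft_force: [3.2, 3.8, -1.3]
width: 0.45
```

```bash
python3 r.py
```

```text
t 21.62 Mz 0.419 tau6 0.010 j6 -0.024 jaw -12.63 v6 0.40 w 0.450 [ 3.2  3.8 -1.3]
```

Request:
carry_out([
  [[0, 0, 0], [0, 0, -0.05], 34],
])

```text
time_s: 21.75
ee_pos: [0.5537, -0.112, 0.0864]
ee_rot: [0.0, 0.796, 0.605, 0.001]
ft_force: [2.8, 3.8, -1.3]
width: 0.447
```

```bash
python3 r.py
```

```text
t 21.75 Mz 0.426 tau6 0.021 j6 0.026 jaw -15.49 v6 0.40 w 0.447 [ 2.8  3.8 -1.3]
```

Up about 0.13 to 0.14 N m (Mz about 0.43 against 0.30 free). One last small step, then hold, release and rise.

Request:
carry_out([
  [[0, 0, 0], [0, 0, -0.03], 34],
  [[0, 0, 0], [0, 0, 0], 34],
  [[0, 0, 0], [0, 0, 0], 34],
  [[0, 0, 0], [0, 0, 0], 34],
])

```text
time_s: 22.25
ee_pos: [0.5537, -0.112, 0.0864]
ee_rot: [0.0, 0.805, 0.594, 0.001]
ft_force: [3.4, 4.1, -0.5]
width: 0.452
```

```bash
python3 r.py
```

```text
t 22.25 Mz 0.243 tau6 0.212 j6 0.055 jaw -17.16 v6 -0.00 w 0.452 [ 3.4  4.1 -0.5]
```

Request:
carry_out([
  [[0, 0, 0], [0, 0, 0], 64],
  [[0, 0, 0], [0, 0, 0], 64],
  [[0, 0, 0], [0, 0, 0], 64],
  [[0, 0, 0], [0, 0, 0], 64],
  [[0, 0, 10], [0, 0, 0], 70],
  [[0, 0, 25], [0, 0, 0], 70],
  [[0, 0, 40], [0, 0, 0], 88],
  [[0, 0, 40], [0, 0, 0], 88],
])

```text
time_s: 23.25
ee_pos: [0.5529, -0.1125, 0.2031]
ee_rot: [0.0, 0.805, 0.593, -0.0]
ft_force: [-0.0, 0.1, -0.3]
width: 0.985
```

```bash
python3 - <<'E'
from h import *
st();w,_,_=grab('wrist','w_end.png');p,_,_=grab('side','s_end.png');q,_,_=grab('scene','c_end.png')
a=cv2.resize(p[160:270,290:400],(400,400),interpolation=cv2.INTER_CUBIC)
b=cv2.resize(q[180:290,260:370],(400,400),interpolation=cv2.INTER_CUBIC)
cv2.imwrite('pics/end.png',np.hstack([a,b])[:,:,::-1])
s,ap,A,cen,ar=nuthex(thr=215)
d=A-cen;an=np.arctan2(d[:,1],d[:,0])
print(cen.round(4),np.sqrt(ar/0.866)*1000,'flat deg',np.rad2deg(np.angle(np.exp(6j*an).mean())/6)+30)
E
```

```text
t 23.25 p [ 552.9 -112.5  203.1] q [ 0.      0.8051  0.5931 -0.    ] j [-0.245  0.099  1.907 -0.     1.136  0.056] F [-0.03  0.07 -0.33] M [-0.061 -0.103  0.018] w 0.985
[ 0.5537 -0.1118] 39.34882547887283 flat deg 40.765181936519696
```

View pics/end.png

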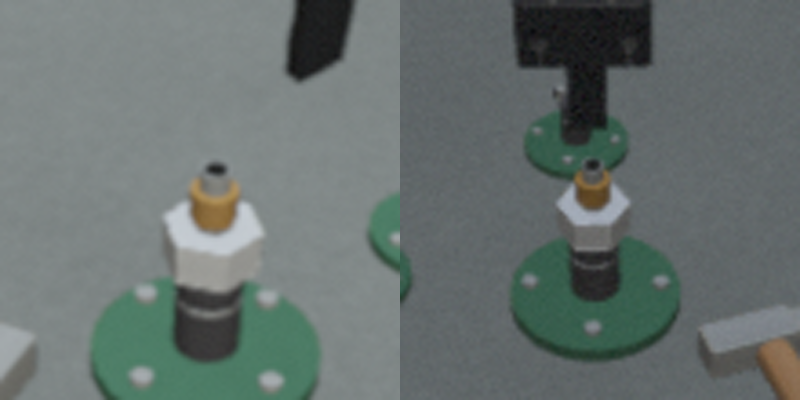

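View pics/w_end.png

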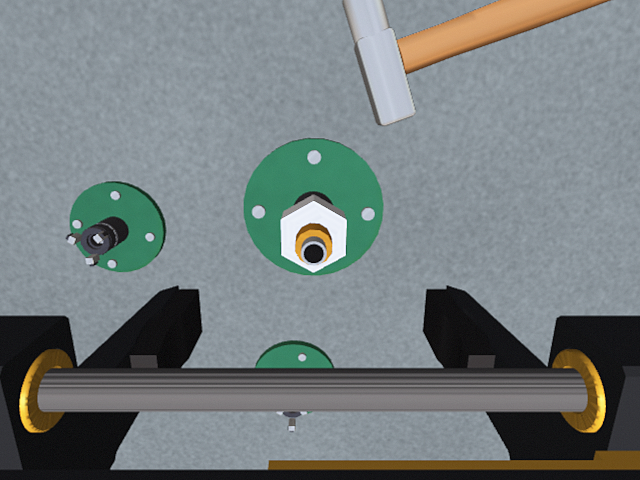

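View pics/c_end.png

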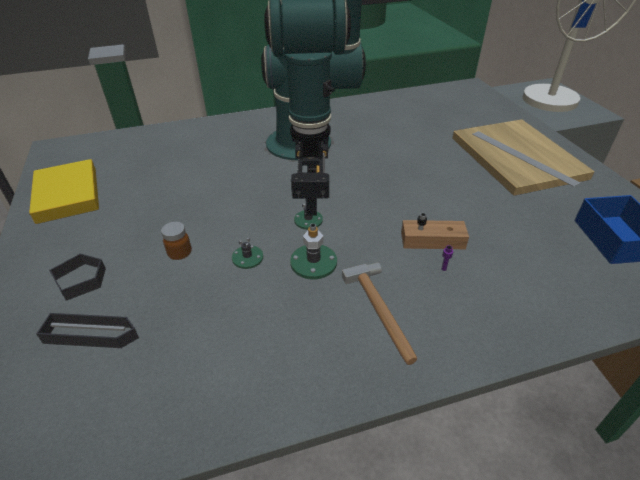

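The nut followed the jaws: its flats went from 67.5° to about -18°, so no slip. The punch stands upright (side crop 215,195), and the hammer, jar and black-collared punch are where they were. Handing in.

```bash
python3 - <<'E'
from h import *
print(env.hand_in())
E
```

```text
the job is handed in; nothing more can be done
None
```

The brass-collared punch is seated in the large collet and the nut is tightened to about +0.14 N m above free drag, close to the 0.15 aim. I handed the job in at about 23 s; it reports no verdict.

- **Seating:** first contact with the floor was at TCP z = 108.8 mm, exactly the predicted home height. Upward force at the wrist peaked at under 5 N, then I let go. The punch stood upright and seated in all three views.
- **Tightening:** I turned the nut 1.48 rad clockwise. Free drag was about 0.30 N m, and the jaws met the shank after about 0.87 rad. I stopped about 0.6 rad past that.
- **Grip estimate:** about 46 N from the moment and about 55 N from the angle. The two differ by some 9 N, because the moment climbed about 0.22 N m per rad instead of 0.27. Both are inside 30 to 75 N.
- **Last check:** the punch was upright, the nut had turned with the jaws without slipping, and the gripper was clear. By eye, the black-collared punch, hammer and jar had not moved in the scene view.
- **Disagreements:** the wrist camera's close view of the held punch differed from the earlier reading by 1 to 2 mm. I used the punch-to-nut offset instead, on which the wrist and fixed cameras agreed to 0.1 mm. I also regripped once, 2 mm higher, so the fingertips would clear the nut.

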